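Size a ferrite ring on the stepped taper gauge and sort it

ROBOT

A 7-joint arm with a two-finger parallel gripper is mounted at the origin on the work surface. World frame = base frame: x ahead of the robot, y to its left, z up, the work surface at z = 0. Lengths are in m, angles in rad, forces in N, time in s.
With the tool pointing down it reaches from about 0.4 to 0.85 m from the base axis. Payload 10.4 kg.
Tool frame: the origin (TCP) lies on the centre line of the jaws, within the pads' length; the fingertips stand r.tip_extent ahead of it and the grasp point (between the pads) lies 3 mm ahead of it (r.tip_extent is the distance from the TCP to the fingertips, in m); z points along the fingers, y is the direction in which the jaws open and shut (so a half turn about z gives the same grasp; the last joint's range is limited). The gripper opens to 87 mm and grips with 3 to 60 N. Pads are 19 mm wide; open, the fingers measure 117 mm over their backs; the gripper's body (75 mm by 190 mm) begins 51 mm behind the grasp point.
Start: joints at [1.18, 0.332, -0.065, 1.46, 0.022, 1.35, -0.088], TCP at [0.225, -0.583, 0.245] pointing down, gripper open.
Joint ranges: [-2.6, 2.6], [-0.5, 2.12], [-1.47, 1.34], [0.16, 2.42], [-1.27, 4.41], [0.06, 2.06], [-2.6, 2.6]. Speed limits (rad/s): [2.22, 2.22, 2.79, 2.79, 3.14, 3.14, 3.14].

INTERFACE

Orientations are given as a unit quaternion [x, y, z, w].
In Python, from bench import r gives the robot as it stands. The module is installed in compiled form; this text tells all that it offers.
- The arm moves only by the shell command python3 -m jog 'ROWS' [FORCE]. ROWS is JSON, a list of rows, each a list of 5 numbers: the shift along the tool's x, y, z in cm, then the turn about the tool's z in rad, then the closure, from 0 (fully open) to 1 (shut). A call has exactly 10 rows; each row shifts and turns the pose as measured when the row begins, along the tool's axes as they then stand; what a row does not reach is not made up. A row lasts 1/10 s, in which the tool goes at most 50 mm and 8.59 degrees, less where a joint would pass 70% of its speed; a pose out of reach is approached as far as the arm can. A call with a gripper value outside its range is refused whole. The fingers move at their own pace and stop on an object; FORCE is the grip in N (left out, the last holds). Time passes only in rows, so rows that do not move let the fingers close, or fill a call up. It gives the time, the measured TCP pose, the force and the opening at its end, in the units of the state.
- r.read_state(): the state, without advancing time (a new reading comes with each control period).
- r.camera(name): name is "side" or "top" or "wrist"; returns a dict with "pixels" (480x640x3 uint8, red, green, blue), "fx", "fy", "cx", "cy" (pixels), "camera_from_world" (4x4, takes a point from world to camera coordinates). Camera axes: x right, y up, looking along -z (the intrinsics and any distortion apply to the point x, -y, -z); pixel columns grow to the right and rows downward; lengths in m; the calibration is good to about 2 mm. A picture is of the moment at which its call begins. There is no depth.
- r.close_job(): hands the job in, once; it reports no verdict.
The state is a dict: "time": time; "joint_positions": joint angles; "joint_vel": joint speeds; "joint_torque": joint torques, N m; "ee_pos": TCP position; "eef_rot": TCP orientation; "ft_force": force on the tool from outside, world axes, zero at the start; "torque": the same for the moment, N m; "width": finger opening in m.
Only numpy, scipy, OpenCV 4.12 (cv2) and the standard library are available. Lean on these libraries where they do the work, as an engineer would, in place of code of your own. Each camera call takes 0.05 s, during which the arm holds its last target. There are 200 camera calls.

TASK

Size the ferrite ring that lies alone on the small square cork pad: slide it level down over the stepped taper gauge until it stops truly on its own step, and press it lightly home there for about half a second, never hard, because ferrite chips. Then lift it off and lay it flat, without dropping it, in the tray compartment whose label has as many strokes as that step has grooves. Leave the two rings on the long cork strip, the screwdriver and the tape roll where they are.

Things in the scene. Friction and masses are not known exactly. Their poses are not given: they have to be found in the camera images.
- ring_p: one of three loose dark-grey ferrite rings, all 50 mm outside diameter, 16 mm thick, 0.07 to 0.16 kg; bores unlike, one each of the sizes 17 to 23, 23 to 29 and 29 to 35 mm; which and how much must be found on the gauge. Origin on its axis at the underside; z = axis. One ring lies alone on the small square cork pad (the one to size), the other two on the long cork strip.
- ring_q: one of three loose dark-grey ferrite rings, all 50 mm outside diameter, 16 mm thick, 0.07 to 0.16 kg; bores unlike, one each of the sizes 17 to 23, 23 to 29 and 29 to 35 mm; which and how much must be found on the gauge. Origin on its axis at the underside; z = axis. One ring lies alone on the small square cork pad (the one to size), the other two on the long cork strip.
- ring_r: one of three loose dark-grey ferrite rings, all 50 mm outside diameter, 16 mm thick, 0.07 to 0.16 kg; bores unlike, one each of the sizes 17 to 23, 23 to 29 and 29 to 35 mm; which and how much must be found on the gauge. Origin on its axis at the underside; z = axis. One ring lies alone on the small square cork pad (the one to size), the other two on the long cork strip.
- gauge: stepped taper gauge for bores: upright bare-metal mandrel 81 mm high, stiff, fixed to the bench by a round foot (90 mm diameter, 12 mm high). Origin at the centre of the foot's underside, z up along the mandrel. Below the nose and a plain spindle come three marked steps, each thicker than the one above and topped by a taper 9 mm high, which widens 2 mm in diameter for every 3 mm down. More than 20 N on it chips a ring.
- nose (a point): blunt tip of the gauge's mandrel, on its axis 81 mm above the bench: 8 mm diameter, widening to 17 mm at 73 mm above the bench; below that a plain unmarked spindle, 17 mm diameter, down to 66 mm.
- step_1 (a point): point on the gauge's axis, 61.5 mm above the bench, half way down the taper of step one (taper from 17 mm diameter at 66 mm to 23 mm at 57 mm above the bench, then straight for 6 mm with one dark groove): rings of 17 to 23 mm bore stop on this taper. 
- step_2 (a point): point on the gauge's axis, 46.5 mm above the bench, half way down the taper of step two (taper from 23 mm diameter at 51 mm to 29 mm at 42 mm above the bench, then straight for 6 mm with two dark grooves): rings of 23 to 29 mm bore stop on this taper. Held off the axis, a ring touches on one side, stops too high or on a step above its own (false stop); moved sideways towards the axis it goes on.
- step_3 (a point): point on the gauge's axis, 31.5 mm above the bench, half way down the taper of step three (taper from 29 mm diameter at 36 mm to 35 mm at 27 mm above the bench, then straight for 15 mm with three dark grooves): rings of 29 to 35 mm bore stop on this taper. 
- pad: small square cork pad, 85 x 85 x 4 mm, fixed to the bench, with the ring to be sized lying alone near its middle. Origin at the centre of its underside.
- strip: long cork strip, 75 x 150 x 4 mm, fixed to the bench, with the two other rings 76 mm apart on it. Origin at the centre of its underside; y along its length.
- tray: low blue plastic sorting tray fixed to the bench, 124 mm (x) by 232 mm (y), 20 mm high, walls and floor 4 mm; two cross walls make three compartments in a row along y. On its -x side (towards the robot) a level lip 24 mm wide at rim height bears white labels with one, two and three black strokes, from +y to -y. Origin at the centre of its underside.
- bin_1 (a point): centre of the floor (4 mm above the bench) of the tray compartment labelled with one stroke, at the tray's +y end; for rings that stop on step one. The compartment is 116 mm (x) by about 72 mm (y) inside and 16 mm deep; axes as the tray's.
- bin_2 (a point): centre of the floor (4 mm above the bench) of the tray compartment labelled with two strokes, in the middle; for rings that stop on step two. The compartment is 116 mm (x) by about 72 mm (y) inside and 16 mm deep; axes as the tray's.
- bin_3 (a point): centre of the floor (4 mm above the bench) of the tray compartment labelled with three strokes, at the tray's -y end; for rings that stop on step three. The compartment is 116 mm (x) by about 72 mm (y) inside and 16 mm deep; axes as the tray's.
- screwdriver: bystander: small electric screwdriver, pale teal, lying on the bench, 180 mm long along its x, body 32 mm thick (origin underneath, about 70 mm from the rear end); not to be disturbed.
- tape: bystander: roll of beige adhesive tape lying flat, 90 mm diameter, 24 mm high, origin at the centre of its underside; not to be disturbed.
Things that resemble listed ones, but are neither listed nor needed, are in the scene too. What is shaped like the ring_q but purple or yellow is not meant. Of the things that look like the gauge, the smaller one is meant.

How it is judged:
On the way, in this order (a step that is already met when the one before it is completed fails the run):
1. a ring is seated level on its own step (underside within 2 mm of its lowest reach, 1.5 mm of the axis) and pressed home with more than 2 N for 0.25 s (((z of ring_r in the frame of gauge below 0.0658 m and horizontal distance between ring_r and gauge below 0.0015 m and angle between ring_r's own z axis and vertical below 0.07 rad and contact force between ring_r and gauge above 2 N) or (z of ring_p in the frame of gauge below 0.046 m and horizontal distance between ring_p and gauge below 0.0015 m and angle between ring_p's own z axis and vertical below 0.07 rad and contact force between ring_p and gauge above 2 N) or (z of ring_q in the frame of gauge below 0.0358 m and horizontal distance between ring_q and gauge below 0.0015 m and angle between ring_q's own z axis and vertical below 0.07 rad and contact force between ring_q and gauge above 2 N))), for 0.25 s.
2. the ring lies flat in the compartment that matches the step (((x of ring_r in the frame of bin_1 between -0.036 and 0.036 m and y of ring_r in the frame of bin_1 between -0.014 and 0.014 m and z of ring_r in the frame of bin_1 between -0.003 and 0.003 m and angle between ring_r's own z axis and vertical below 0.08 rad) or (x of ring_p in the frame of bin_2 between -0.036 and 0.036 m and y of ring_p in the frame of bin_2 between -0.014 and 0.014 m and z of ring_p in the frame of bin_2 between -0.003 and 0.003 m and angle between ring_p's own z axis and vertical below 0.08 rad) or (x of ring_q in the frame of bin_3 between -0.036 and 0.036 m and y of ring_q in the frame of bin_3 between -0.014 and 0.014 m and z of ring_q in the frame of bin_3 between -0.003 and 0.003 m and angle between ring_q's own z axis and vertical below 0.08 rad))), for 0.2 s.
At the end, for the whole second after the job is handed in: The ring from the pad lies flat and at rest within the walls of the compartment that matches its step (bore 17 to 23 mm: one stroke, 23 to 29: two, 29 to 35: three); no ring is within 80 mm of the pad's centre; the other two rings lie within 10 mm of where they started (((x of ring_r in the frame of bin_1 between -0.036 and 0.036 m and y of ring_r in the frame of bin_1 between -0.014 and 0.014 m and z of ring_r in the frame of bin_1 between -0.003 and 0.003 m and angle between ring_r's own z axis and vertical below 0.08 rad) or distance of ring_r from where it was at the start of the episode below 0.01 m) and ((x of ring_p in the frame of bin_2 between -0.036 and 0.036 m and y of ring_p in the frame of bin_2 between -0.014 and 0.014 m and z of ring_p in the frame of bin_2 between -0.003 and 0.003 m and angle between ring_p's own z axis and vertical below 0.08 rad) or distance of ring_p from where it was at the start of the episode below 0.01 m) and ((x of ring_q in the frame of bin_3 between -0.036 and 0.036 m and y of ring_q in the frame of bin_3 between -0.014 and 0.014 m and z of ring_q in the frame of bin_3 between -0.003 and 0.003 m and angle between ring_q's own z axis and vertical below 0.08 rad) or distance of ring_q from where it was at the start of the episode below 0.01 m) and horizontal distance between each of ring_r, ring_p, ring_q and pad above 0.08 m and linear speed of each of ring_r, ring_p, ring_q below 0.02 m/s); the robot touches nothing.
It fails at once if the ring is pressed or knocked against the gauge with more than 20 N (ferrite chips) (contact force between any of ring_r, ring_p, ring_q and gauge above 20 N).
It fails at once if the ring is dropped or pressed into the tray with more than 40 N (contact force between any of ring_r, ring_p, ring_q and tray above 40 N).
It fails at once if a ring on the long cork strip is shifted by more than 10 mm ((horizontal distance between ring_r and strip below 0.11 m and height (world z) of ring_r below 0.03 m and distance of ring_r from where it was at the start of the episode above 0.01 m) or (horizontal distance between ring_p and strip below 0.11 m and height (world z) of ring_p below 0.03 m and distance of ring_p from where it was at the start of the episode above 0.01 m) or (horizontal distance between ring_q and strip below 0.11 m and height (world z) of ring_q below 0.03 m and distance of ring_q from where it was at the start of the episode above 0.01 m)).
It fails at once if the screwdriver or the tape roll is shifted by more than 20 mm (distance of any of screwdriver, tape from where it was at the start of the episode above 0.02 m).
It also fails if it takes over 58 s, if anything falls off the work surface, if the arm or the gripper's body presses on something with over 40 N, if the wrist force passes 120 N, or if a joint passes its speed limit or range.

## Working session

There is one attempt and no reset: what is moved stays moved. The work goes in short steps, Python scripts to look and compute and a shell command to move; the robot and the scene stay as the last step left them, time stands still between calls to the robot, and variables do not carry over. Pictures are saved under pics/ and viewed, about 8 in all and at most 12, crops included, and the job is handed in when it is done.

```bash
mkdir -p pics; ls
cat > h.py <<'E'
import numpy as np, cv2
from bench import r
def grab(n,f=None):
    c=r.camera(n)
    if f: cv2.imwrite('pics/'+f,c['pixels'][:,:,::-1])
    return c
def ray(c,u,v):
    T=np.array(c['camera_from_world']);R=T[:3,:3];t=T[:3,3]
    d=R.T@np.array([(u-c['cx'])/c['fx'],-(v-c['cy'])/c['fy'],-1.]);return -R.T@t,d
def onz(c,u,v,z):
    o,d=ray(c,u,v);return o+d*(z-o[2])/d[2]
def pix(c,p):
    T=np.array(c['camera_from_world']);q=T[:3,:3]@np.array(p)+T[:3,3]
    return c['cx']+c['fx']*q[0]/-q[2], c['cy']-c['fy']*q[1]/-q[2]
E
python3 - <<'E'
from h import *
s=r.read_state();print(s,r.tip_extent)
for n in('top','side'):
    c=grab(n,n+'0.png');print(n,c['fx'],c['cx'],c['cy'],[k for k in c],np.round(c['camera_from_world'],3).tolist())
E
```

```text
pics
{'time': 0.0, 'joint_positions': array([ 1.18040841,  0.33286374, -0.06471301,  1.46094779,  0.02161481,
        1.34987068, -0.08850847]), 'joint_vel': array([-0.00043799, -0.0002998 ,  0.00141128,  0.00117382, -0.00097006,
       -0.0016025 ,  0.00022059]), 'joint_torque': array([-1.34757254e-03, -6.23265481e+01,  2.39233766e-02, -3.89903283e+01,
       -6.13787281e-02,  3.97756754e-02,  1.17194736e-04]), 'ee_pos': array([ 0.22459335, -0.5828768 ,  0.24375593]), 'eef_rot': array([ 9.83136285e-01,  1.82873073e-01, -1.63700717e-04, -6.77191053e-04]), 'ft_force': array([-0.44188527, -0.03676631, -0.04452954]), 'torque': array([-0.04917028,  0.01123249,  0.01442509]), 'width': 0.08705665550520819} 0.022
top 488.186370695486 311.3080962213568 244.58271645641517 ['pixels', 'fx', 'fy', 'cx', 'cy', 'camera_from_world'] [[0.025, -1.0, -0.007, -0.022], [0.981, 0.023, 0.192, -0.539], [-0.192, -0.011, 0.981, -0.979], [0.0, 0.0, 0.0, 1.0]]
side 443.87767481346805 323.3306020953725 240.95843169806804 ['pixels', 'fx', 'fy', 'cx', 'cy', 'camera_from_world'] [[-0.977, -0.213, 0.024, 0.481], [0.145, -0.576, 0.804, -0.148], [-0.158, 0.789, 0.594, -0.833], [0.0, 0.0, 0.0, 1.0]]
```

View pics/top0.png

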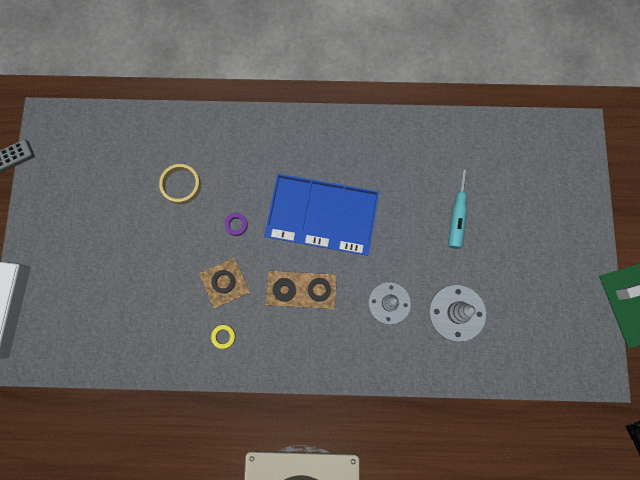

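View pics/side0.png

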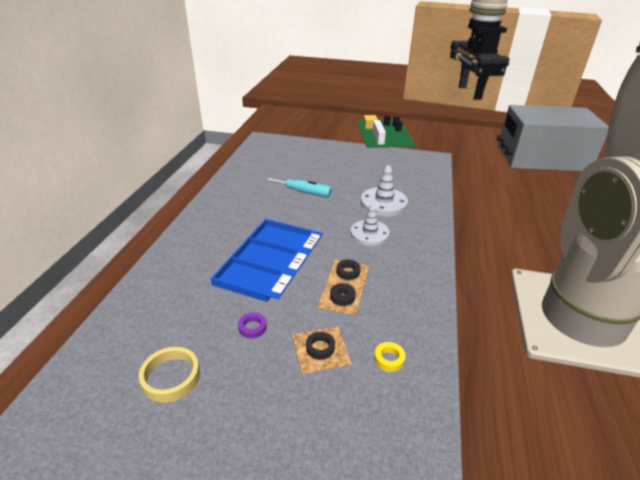

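Both views show the same things. Dark rings: (223,282) alone on the square pad in the top view, and (284,289), (319,289) on the long strip. Lookalikes are the purple ring (236,224), the yellow ring (223,337) and the beige tape (179,183). Gauges: the small one at (390,303), which is the one meant, and the big one at (459,313). I choose the dark ring at (223,282) and the gauge at (390,303).

Run:
```python
from h import *
c=grab('top');im=c['pixels'].astype(int);hsv=cv2.cvtColor(c['pixels'],cv2.COLOR_RGB2HSV)
def comp(m,u,v,w):
    mm=np.zeros(m.shape,np.uint8);mm[v-w:v+w,u-w:u+w]=m[v-w:v+w,u-w:u+w]
    cs,_=cv2.findContours(mm*255,cv2.RETR_EXTERNAL,cv2.CHAIN_APPROX_NONE);return max(cs,key=cv2.contourArea)
dark=(im.max(2)<75)
for u,v in((223,282),(284,289),(319,289)):
    k=comp(dark,u,v,20);e=cv2.fitEllipse(k);print('ring',np.round(e[0],1),np.round(e[1],1),onz(c,*e[0],.018).round(4))
cork=(im[:,:,0]-im[:,:,2]>25)
mm=(cork|dark);k=comp(mm,223,282,32);rc=cv2.minAreaRect(k);print('pad',rc,onz(c,*rc[0],.004).round(4))
br=(im.min(2)>135)
k=comp(br,390,303,28);e=cv2.fitEllipse(k);print('foot',e,onz(c,*e[0],.011).round(4))
blue=(hsv[:,:,0]>100)&(hsv[:,:,0]<125)&(hsv[:,:,1]>150)
wh=(im.min(2)>170);m=(blue|wh);k=comp(m,320,215,62);b=cv2.boxPoints(cv2.minAreaRect(k))
for p in b: print('tray',p.round(1),onz(c,*p,.02).round(4))
x=np.vstack([c['pixels'][250:360,190:350],c['pixels'][250:360,340:500]])[:,:,::-1]
cv2.imwrite('pics/crop1.png',cv2.resize(x,None,fx=2.7,fy=2.7,interpolation=cv2.INTER_CUBIC))
```

```text
ring [223.  281.3] [22.1 22.5] [0.4607 0.1799 0.018 ]
ring [283.9 289.3] [21.8 22.4] [0.4467 0.0479 0.018 ]
ring [318.9 289.3] [21.7 22.4] [ 0.4486 -0.0271  0.018 ]
pad ((224.0689697265625, 282.32763671875), (38.99801254272461, 39.785850524902344), 66.80140686035156) [0.4602 0.1801 0.004 ]
foot ((389.23382568359375, 302.91400146484375), (39.990150451660156, 40.99015426635742), 135.33934020996094) [ 0.4237 -0.1787  0.011 ]
tray [263.9 236.4] [0.5614 0.0957 0.02  ]
tray [275.6 172.3] [0.709  0.0759 0.02  ]
tray [379.4 191.2] [ 0.6702 -0.157   0.02  ]
tray [367.8 255.2] [ 0.5248 -0.1315  0.02  ]
```

View pics/crop1.png

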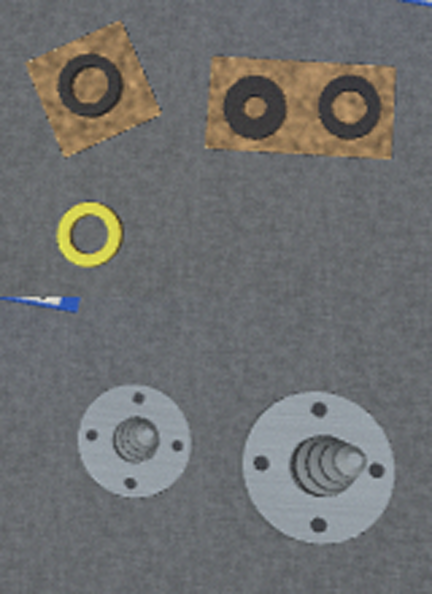

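The crop shows a square pad with one dark ring at its centre (crop 90,85), and the smaller gauge at (134,440) to the left of the larger one. That confirms the choice. I'm now moving towards the pad, turning the jaws to line up with the tray's x axis.

```bash
python3 -m jog '[[5,0,0,-0.15,0],[5,0,0,-0.15,0],[5,0,0,-0.15,0],[5,0,0,-0.15,0],[5,0,0,-0.15,0],[5,0,0,-0.15,0],[5,0,0,-0.15,0],[5,0,0,0,0],[5,0,0,0,0],[5,0,0,0,0]]'
cat >> h.py <<'E'
def yaw():
    q=r.read_state()['eef_rot'];return 2*np.arctan2(q[1],q[0])
def togo(p,th=1.41):
    s=r.read_state();a=yaw();d=np.array(p)-s['ee_pos']
    print('t',s['time'].__round__(2),'pos',s['ee_pos'].round(4),'yaw',round(a,4),'F',s['ft_force'].round(2),'w',round(s['width'],4),'j7',s['joint_positions'].round(2),'tilt',s['eef_rot'].round(4)[2:])
    print('rows cm: x %.2f y %.2f z %.2f turn %.3f'%(100*(d[0]*np.cos(a)+d[1]*np.sin(a)),100*(d[0]*np.sin(a)-d[1]*np.cos(a)),-100*d[2],((a-th)+np.pi)%(2*np.pi)-np.pi))
E
python3 -c "
from h import *
togo([.4607,.1799,.16])"
```

```text
time: 1.15
ee_pos: [0.4731, -0.1947, 0.2392]
eef_rot: [0.758, 0.652, -0.002, -0.003]
ft_force: [0.3, 0.5, 0.2]
width: 0.0873
t 1.15 pos [ 0.4731 -0.1947  0.2392] yaw 1.4216 F [0.29 0.47 0.21] w 0.0873 j7 [ 0.76  0.12 -0.49  1.74  0.06  1.3   0.11] tilt [-0.0017 -0.0029]
rows cm: x 36.86 y -6.80 z 7.92 turn 0.012
```

```bash
python3 -c "
from h import *
c=grab('wrist','w1.png');print(c['fx'],c['cx'],c['cy'],np.round(c['camera_from_world'],4).tolist())
print(pix(c,[.4237,-.1787,.012]),pix(c,[.4237,-.1787,.081]))"
python3 -m jog '[[4.1,-0.75,0,0,0],[4.1,-0.75,0,0,0],[4.1,-0.75,0,0,0],[4.1,-0.75,0,0,0],[4.1,-0.75,0,0,0],[4.1,-0.75,0,0,0],[4.1,-0.75,2,0,0],[4.1,-0.75,2,0,0],[4.1,-0.75,3,0,0],[0,0,0,0,0]]'
python3 -c "
from h import *
togo([.4607,.1799,.16])
c=grab('wrist','w2.png');print(pix(c,[.4607,.1799,.02]))"
```

```text
392.4896697817642 323.96538645656915 241.3673025126534 [[0.9888, -0.1488, -0.0065, -0.4945], [0.143, 0.9605, -0.2387, 0.1459], [0.0417, 0.2351, 0.9711, -0.3568], [0.0, 0.0, 0.0, 1.0]]
(np.float64(271.89196927240107), np.float64(207.38730069143398)) (np.float64(259.7767813023592), np.float64(221.2291797872552))
time: 2.2
ee_pos: [0.4572, 0.1998, 0.1711]
eef_rot: [0.754, 0.657, 0.001, -0.002]
ft_force: [-0.8, -0.7, -0.8]
width: 0.0869
t 2.2 pos [0.4572 0.1998 0.1711] yaw 1.4332 F [-0.78 -0.69 -0.76] w 0.0869 j7 [ 0.28  0.2  -0.85  1.85  0.16  1.16 -0.76] tilt [ 0.0011 -0.0023]
rows cm: x -1.92 y 0.62 z 1.11 turn 0.023
(np.float64(333.41245062980096), np.float64(259.10573301875274))
```

View pics/w2.png

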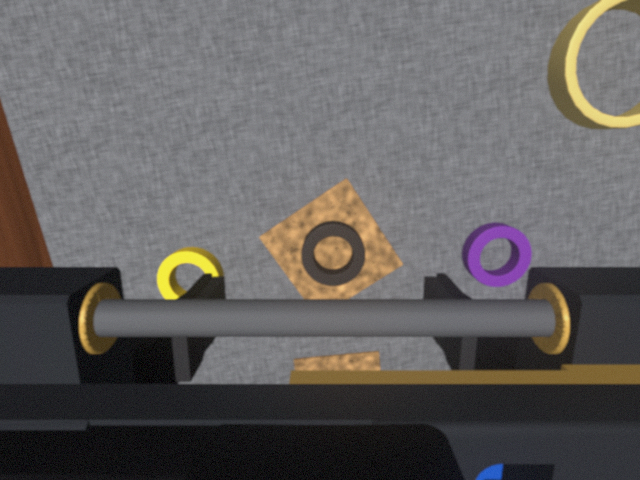

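View pics/w1.png

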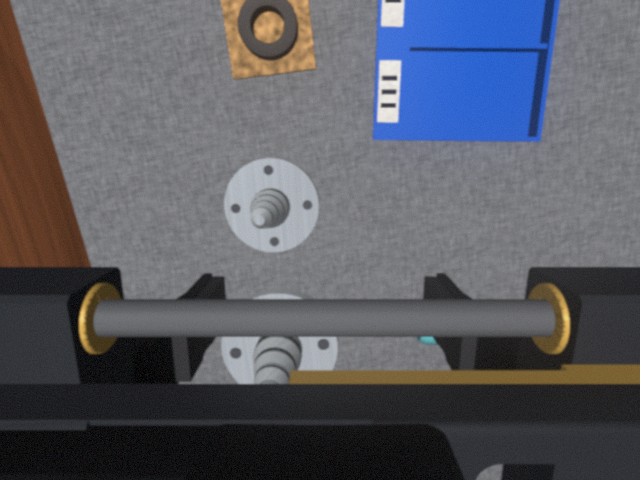

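View w2: the dark ring is centred near (333,253), about 3 mm off the prediction. View w1: gauge foot centre near (271,205), nose tip near (261,217). I'll refine both by ellipse fits.

```bash
cat > m.py <<'E'
from h import *
def comp(m,u,v,w):
    mm=np.zeros(m.shape,np.uint8);mm[v-w:v+w,u-w:u+w]=m[v-w:v+w,u-w:u+w]
    cs,_=cv2.findContours(mm*255,cv2.RETR_EXTERNAL,cv2.CHAIN_APPROX_NONE);return max(cs,key=cv2.contourArea)
def fitworld(c,k,z):
    p=np.array([onz(c,*q,z)[:2] for q in k[:,0,:].astype(float)])
    (x,y),_=cv2.minEnclosingCircle(p.astype(np.float32))
    A=np.c_[2*p,np.ones(len(p))];s=np.linalg.lstsq(A,(p**2).sum(1),rcond=None)[0]
    return s[:2].round(4),np.sqrt(s[2]+s[0]**2+s[1]**2).round(4)
E
python3 - <<'E'
from m import *
c=grab('wrist');im=c['pixels'].astype(int)
k=comp(im.max(2)<90,333,253,42)
p=k[:,0,:]; 
# top-face rim: upper half is clean; just fit at mid height and top
for z in(.012,.02):print('ring',cv2.fitEllipse(k)[0],fitworld(c,k,z))
# gauge from w1 using the stored calibration
T=[[0.9888,-0.1488,-0.0065,-0.4945],[0.143,0.9605,-0.2387,0.1459],[0.0417,0.2351,0.9711,-0.3568],[0,0,0,1]]
c1=dict(c,camera_from_world=T);g=cv2.imread('pics/w1.png').astype(int)
k=comp(g.min(2)>125,271,205,60);print('foot',cv2.fitEllipse(k),fitworld(c1,k,.012))
print(onz(c1,261,217,.081))
E
```

```text
ring (330.3757019042969, 249.96827697753906) (array([0.4607, 0.1822]), np.float64(0.0247))
ring (330.3757019042969, 249.96827697753906) (array([0.4609, 0.1843]), np.float64(0.0241))
foot ((268.54632568359375, 206.4635009765625), (117.01068878173828, 127.84732818603516), 132.46771240234375) (array([ 0.4206, -0.1794]), np.float64(0.0562))
[ 0.42522289 -0.17556605  0.081     ]
```

```bash
python3 -m jog '[[-0.9,0.3,1,0.023,0],[-0.9,0.3,2,0,0],[0,0,2.5,0,0],[0,0,2.5,0,0],[0,0,2.5,0,0],[0,0,1,0,0],[0,0,0,0,0],[0,0,0,0,0],[0,0,0,0,0],[0,0,0,0,0]]' 15
python3 -c "
from h import *
togo([.4607,.181,.029])"
```

```text
time: 3.3
ee_pos: [0.4717, 0.1601, 0.0583]
eef_rot: [0.772, 0.635, 0.004, 0.005]
ft_force: [0.4, -0.4, -0.4]
width: 0.0869
t 3.3 pos [0.4717 0.1601 0.0583] yaw 1.3761 F [ 0.42 -0.38 -0.36] w 0.0869 j7 [ 0.26  0.35 -0.77  1.96  0.31  0.94 -0.86] tilt [0.0042 0.0051]
rows cm: x 1.84 y -1.48 z 2.93 turn -0.034
```

```bash
python3 -m jog '[[0.6,-0.5,0,-0.034,0],[0,0,0,0,0],[0.6,-0.5,0,0,0],[0,0,0,0,0],[0.6,-0.5,0,0,0],[0,0,0,0,0],[0,0,1,0,0],[0,0,0,0,0],[0,0,0,0,0],[0,0,0,0,0]]'
python3 -c "
from h import *
togo([.4607,.181,.029])"
```

```text
time: 4.3
ee_pos: [0.4594, 0.1831, 0.0484]
eef_rot: [0.76, 0.65, 0.005, 0.006]
ft_force: [1.0, 0.1, 0.1]
width: 0.0874
t 4.3 pos [0.4594 0.1831 0.0484] yaw 1.4146 F [1.02 0.05 0.12] w 0.0874 j7 [ 0.22  0.36 -0.78  1.98  0.33  0.92 -0.89] tilt [0.0051 0.0057]
rows cm: x -0.19 y 0.16 z 1.94 turn 0.005
```

```bash
python3 -m jog '[[-0.19,0.16,1,0,0],[0,0,0.9,0,0],[0,0,0,0,0],[0,0,0,0,0.35],[0,0,0,0,0.6],[0,0,0,0,0.6],[0,0,0,0,0.6],[0,0,0,0,0.6],[0,0,0,0,0.6],[0,0,0,0,0.6]]' 20
python3 -c "
from h import *
togo([.4607,.181,.029])"
```

```text
time: 5.3
ee_pos: [0.4614, 0.1804, 0.0278]
eef_rot: [0.76, 0.649, 0.005, 0.006]
ft_force: [-0.2, -0.4, -0.5]
width: 0.0497
t 5.3 pos [0.4614 0.1804 0.0278] yaw 1.4139 F [-0.19 -0.37 -0.47] w 0.0497 j7 [ 0.2   0.39 -0.76  1.99  0.36  0.88 -0.91] tilt [0.0051 0.0058]
rows cm: x 0.04 y -0.08 z -0.12 turn 0.004
```

```bash
python3 -m jog '[[0,0,-2,0,0.6],[0,0,-3,0,0.6],[0,0,-4,0,0.6],[-3.5,0.2,-3,0,0.6],[-4,0.2,0,0,0.6],[-4,0.2,0,0,0.6],[-4,0.2,0,0,0.6],[-4,0.2,0,0,0.6],[-4,0.2,0,0,0.6],[-4,0.2,0,0,0.6]]'
python3 -m jog '[[-3.5,0.2,0,0,0.6],[-2,0.2,0,0,0.6],[-1,0,0,0,0.6],[0,0,0,0,0.6],[0,0,0,0,0.6],[0,0,0,0,0.6],[0,0,0,0,0.6],[0,0,0,0,0.6],[0,0,0,0,0.6],[0,0,0,0,0.6]]'
python3 -c "
from h import *
togo([.4237,-.1787,.12])"
```

```text
time: 6.3
ee_pos: [0.4298, -0.0968, 0.1533]
eef_rot: [0.756, 0.654, 0.006, 0.006]
ft_force: [0.5, 0.2, -0.7]
width: 0.0492
time: 7.3
ee_pos: [0.4228, -0.1642, 0.1531]
eef_rot: [0.756, 0.654, 0.005, 0.006]
ft_force: [0.4, -0.3, -1.6]
width: 0.0494
t 7.3 pos [ 0.4228 -0.1642  0.1531] yaw 1.4258 F [ 0.38 -0.27 -1.55] w 0.0494 j7 [ 0.8   0.05 -0.54  2.    0.03  1.08  0.11] tilt [0.0055 0.0064]
rows cm: x -1.42 y 0.29 z 3.31 turn 0.016
```

Run:
```python
from m import *
cs={n:grab(n,n+'7.png') for n in('top','side','wrist')}
T=[[0.9888,-0.1488,-0.0065,-0.4945],[0.143,0.9605,-0.2387,0.1459],[0.0417,0.2351,0.9711,-0.3568],[0,0,0,1]]
w1=dict(cs['wrist'],camera_from_world=T)
for f,c,(u,v),w in(('w1.png',w1,(271,205),56),('top0.png',cs['top'],(389,303),26),('side0.png',cs['side'],(370,231),26)):
    g=cv2.GaussianBlur(cv2.imread('pics/'+f),(3,3),0).min(2).astype(int)
    for th in(130,140,150):
        m=cv2.morphologyEx((g>th).astype(np.uint8),cv2.MORPH_CLOSE,np.ones((3,3)))
        k=comp(m,u,v,w);k=cv2.convexHull(k)
        if f!='side0.png':
            dense=np.zeros(g.shape,np.uint8);cv2.drawContours(dense,[k],-1,255,-1);k=max(cv2.findContours(dense,cv2.RETR_EXTERNAL,cv2.CHAIN_APPROX_NONE)[0],key=cv2.contourArea)
        print(f,th,fitworld(c,k,.012))
for n in('top','side'):
    print(n,pix(cs[n],[.4237,-.1787,.081]),pix(cs[n],r.read_state()['ee_pos']))
s=cs['side']['pixels'][120:260,290:450,::-1];cv2.imwrite('pics/s7.png',cv2.resize(s,None,fx=5,fy=4.2,interpolation=cv2.INTER_CUBIC)[:600])
a=np.vstack([cs['top']['pixels'][240:360,320:480],cs['wrist']['pixels'][260:380,240:400]])[:,:,::-1]
a=np.hstack([cv2.resize(cs['side']['pixels'][140:260,290:450,::-1],None,fx=4,fy=4,interpolation=cv2.INTER_CUBIC)])
cv2.imwrite('pics/a7.png',a)
```

```text
w1.png 130 (array([ 0.4217, -0.1793]), np.float64(0.0474))
w1.png 140 (array([ 0.4228, -0.1774]), np.float64(0.0449))
w1.png 150 (array([ 0.4229, -0.1773]), np.float64(0.0443))
top0.png 130 (array([ 0.424 , -0.1784]), np.float64(0.0435))
top0.png 140 (array([ 0.4239, -0.1784]), np.float64(0.0427))
top0.png 150 (array([ 0.4013, -0.1614]), np.float64(0.0143))
side0.png 130 (array([ 0.4206, -0.1875]), np.float64(0.1205))
side0.png 140 (array([ 0.4206, -0.1875]), np.float64(0.1205))
side0.png 150 (array([ 0.4165, -0.2084]), np.float64(0.0793))
top (np.float64(394.4486771991815), np.float64(300.278095918019)) (np.float64(393.03369714623614), np.float64(297.49799291804607))
side (np.float64(371.2358173771536), np.float64(204.42327865227762)) (np.float64(373.81272044445967), np.float64(178.8141132609954))
```

View pics/a7.png

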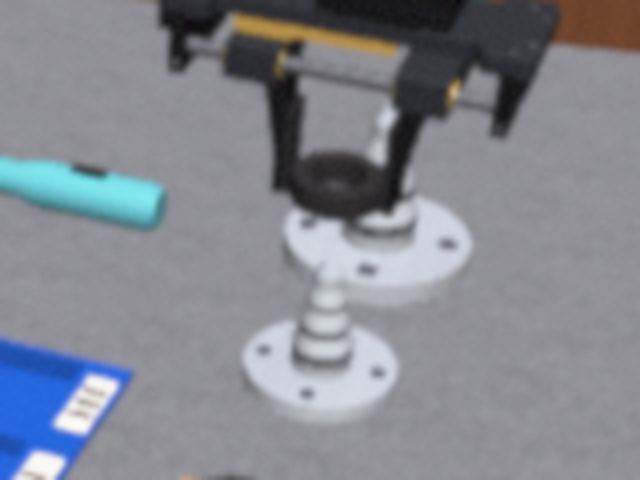

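View pics/wrist7.png

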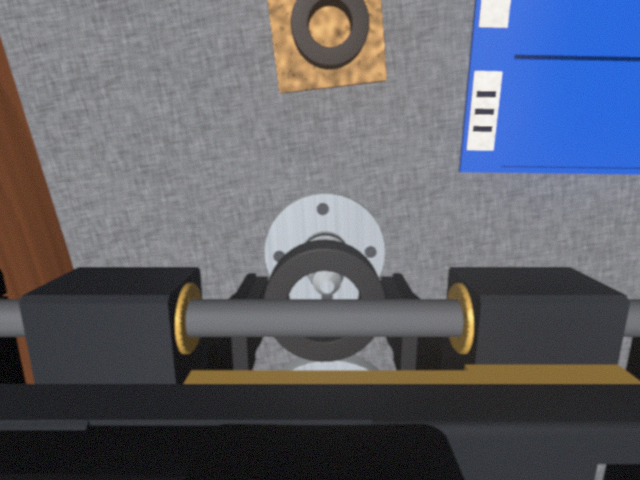

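Side view a7: the ring is held level between the jaws at crop (340,183), and the mandrel stands below at (327,300). View wrist7: the ring is near (325,300), with the gauge foot and nose visible through the bore. I'll centre over the gauge first, then go down.

```bash
python3 -m jog '[[-0.7,0.15,1,0,0.6],[0,0,0,0,0.6],[-0.7,0.15,1,0,0.6],[0,0,0,0,0.6],[0,0,0,0,0.6],[0,0,0,0,0.6],[0,0,0,0,0.6],[0,0,0,0,0.6],[0,0,0,0,0.6],[0,0,0,0,0.6]]'
python3 - <<'E'
from h import *
togo([.424,-.178,.105])
c=grab('wrist','w8.png');cv2.imwrite('pics/w8c.png',cv2.resize(c['pixels'][180:380,220:430,::-1],None,fx=2.8,fy=2.8,interpolation=cv2.INTER_CUBIC))
p=r.read_state()['ee_pos']
print(pix(c,[p[0],p[1],p[2]-.0078]),pix(c,[.424,-.178,.081]),pix(c,[.424,-.178,.012]),'cam',ray(c,0,0)[0])
E
```

```text
time: 8.45
ee_pos: [0.424, -0.1804, 0.1311]
eef_rot: [0.757, 0.654, 0.005, 0.006]
ft_force: [0.4, -0.0, -1.5]
width: 0.0492
t 8.45 pos [ 0.424  -0.1804  0.1311] yaw 1.4246 F [ 0.37 -0.03 -1.5 ] w 0.0492 j7 [ 0.81  0.1  -0.53  2.    0.05  1.04  0.12] tilt [0.0055 0.0062]
rows cm: x 0.24 y -0.03 z 2.61 turn 0.015
(np.float64(325.6595314823189), np.float64(312.5470165860106)) (np.float64(323.2055589388281), np.float64(273.3450255437969)) (np.float64(321.69680947017554), np.float64(240.8626536838618)) cam [ 0.43050397 -0.11493691  0.27002908]
```

View pics/w8c.png

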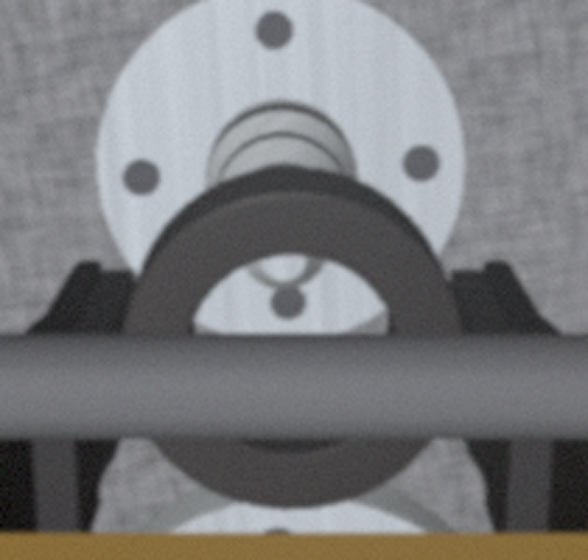

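Crop w8c (2.8x, offset 220,180): foot holes centre near full-image (320.5,239.9). The ring's top face centre is near (324.8,305). The nose is visible inside the upper part of the bore.

Run:
```python
from m import *
c=grab('wrist');g=c['pixels'].astype(int)
p=r.read_state()['ee_pos'];zt=p[2]-.0078
W=lambda L:np.array([[[220+a/2.8,180+b/2.8]] for a,b in L])
rim=W([(292,192),(215,212),(370,212),(165,255),(425,255),(290,505),(200,478),(385,478),(170,453),(420,453)])
print('ring top rim',fitworld(c,rim,zt))
inn=W([(290,254),(235,278),(352,278),(207,305),(375,305)])
print('bore',fitworld(c,inn,zt))
h=[onz(c,*q[0],.012) for q in W([(141,177),(422,162),(274,30),(288,301)])]
print('holes',np.mean(h,0).round(4),np.linalg.norm(np.array(h)-np.mean(h,0),axis=1).round(4),'tcp',p)
```

```text
ring top rim (array([ 0.4242, -0.178 ]), np.float64(0.0239))
bore (array([ 0.424 , -0.1761]), np.float64(0.0131))
holes [ 0.4232 -0.1777  0.012 ] [0.034  0.0341 0.0337 0.0337] tcp [ 0.42397426 -0.18044763  0.13111355]
```

```bash
python3 -m jog '[[0.1,-0.07,0.8,0,0.6],[0,0,0.8,0,0.6],[0,0,0.8,0,0.6],[0,0,0.8,0,0.6],[0,0,0.5,0,0.6],[0,0,0,0,0.6],[0,0,0,0,0.6],[0,0,0,0,0.6],[0,0,0,0,0.6],[0,0,0,0,0.6]]'
python3 - <<'E'
from h import *
togo([.4235,-.1792,.092])
c=grab('wrist','w9.png');a=cv2.resize(c['pixels'][215:380,250:400,::-1],None,fx=3.6,fy=3.6,interpolation=cv2.INTER_CUBIC)
s=grab('side','s9.png');b=cv2.resize(s['pixels'][160:260,335:400,::-1],None,fx=3.6,fy=5.94,interpolation=cv2.INTER_CUBIC)
cv2.imwrite('pics/c9.png',np.hstack([a,b]));print(a.shape,b.shape)
E
```

```text
time: 9.55
ee_pos: [0.4238, -0.1792, 0.0904]
eef_rot: [0.757, 0.654, 0.005, 0.006]
ft_force: [0.2, 0.2, -1.1]
width: 0.0495
t 9.55 pos [ 0.4238 -0.1792  0.0904] yaw 1.4246 F [ 0.23  0.25 -1.08] w 0.0495 j7 [ 0.8   0.16 -0.52  2.04  0.09  0.95  0.08] tilt [0.0054 0.0058]
rows cm: x -0.01 y -0.03 z -0.16 turn 0.015
(594, 540, 3) (594, 234, 3)
```

View pics/c9.png

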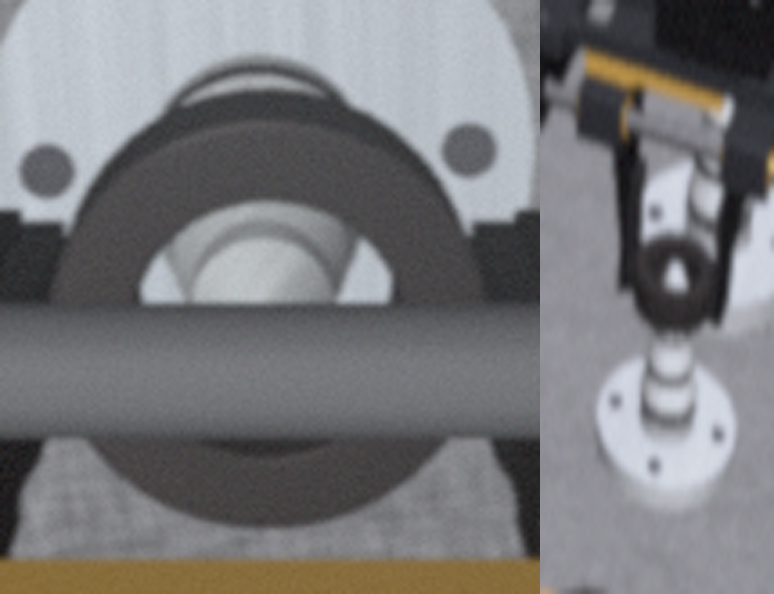

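View c9 left (wrist, 3.6x, offset 250,215): the ring is centred at column 267 and the spindle at about 265, with a near spindle edge at row 237. Right (side): the nose shows inside the bore. Columns agree, so next I check along the camera's vertical direction.

Run:
```python
from h import *
c=grab('wrist');p=r.read_state()['ee_pos'];zt=p[2]-.0078
W=lambda a,b,z:onz(c,250+a/3.6,215+b/3.6,z).round(4)
n=W(267,122,zt);f=W(267,526,zt);print('ring near/far rim',n,f,'centre',(n+f)/2)
print('ring L/R',W(52,320,zt),W(484,320,zt))
print('bore near',W(266,200,zt),'L',W(140,300,zt),'R',W(393,300,zt))
for z in(.073,.066):print('spindle near edge at',z,W(265,237,z)-[0,.0085,0])
print('step1 near edge 205 z .057',W(265,205,.057)-[0,.0115,0],'step3/2 near 57:',W(260,57,.027)-[0,.0175,0],W(260,57,.042)-[0,.0145,0])
print('holes',(W(47,172,.012)+W(469,150,.012))/2)
```

```text
ring near/far rim [ 0.4271 -0.1528  0.0825] [ 0.42   -0.2007  0.0825] centre [ 0.42355 -0.17675  0.0825 ]
ring L/R [ 0.4002 -0.1718  0.0825] [ 0.4477 -0.1791  0.0825]
bore near [ 0.4257 -0.1615  0.0825] L [ 0.4102 -0.1709  0.0825] R [ 0.4379 -0.1752  0.0825]
spindle near edge at 0.073 [ 0.4246 -0.1776  0.073 ]
spindle near edge at 0.066 [ 0.4244 -0.1801  0.066 ]
step1 near edge 205 z .057 [ 0.4247 -0.182   0.057 ] step3/2 near 57: [ 0.4263 -0.1752  0.027 ] [ 0.4266 -0.169   0.042 ]
holes [ 0.4231 -0.1778  0.012 ]
```

```bash
python3 -m jog '[[-0.06,0,0,0,0.6],[0,0,0,0,0.6],[0,0,0.3,0,0.6],[0,0,0.3,0,0.6],[0,0,0.3,0,0.6],[0,0,0.3,0,0.6],[0,0,0.1,0,0.6],[0,0,0,0,0.6],[0,0,0,0,0.6],[0,0,0,0,0.6]]'
python3 -c "
from h import *
togo([.4235,-.1795,.0678])"
```

```text
time: 10.7
ee_pos: [0.4237, -0.1798, 0.0759]
eef_rot: [0.757, 0.654, 0.005, 0.005]
ft_force: [-1.3, 0.3, -0.9]
width: 0.0491
t 10.7 pos [ 0.4237 -0.1798  0.0759] yaw 1.4246 F [-1.35  0.3  -0.94] w 0.0491 j7 [ 0.79  0.18 -0.52  2.06  0.11  0.92  0.07] tilt [0.0053 0.0054]
rows cm: x 0.02 y -0.02 z 0.81 turn 0.015
```

```bash
python3 -m jog '[[0,0,0.1,0,0.6],[0,0,0.1,0,0.6],[0,0,0.1,0,0.6],[0,0,0.1,0,0.6],[0,0,0,0,0.6],[0,0,0,0,0.6],[0,0,0,0,0.6],[0,0,0,0,0.6],[0,0,0,0,0.6],[0,0,0,0,0.6]]'
python3 -c "
from h import *
togo([.4235,-.1795,.0678])"
```

```text
time: 11.7
ee_pos: [0.424, -0.1799, 0.0719]
eef_rot: [0.757, 0.654, 0.005, 0.006]
ft_force: [0.1, -0.4, -0.6]
width: 0.0491
t 11.7 pos [ 0.424  -0.1799  0.0719] yaw 1.4246 F [ 0.07 -0.38 -0.62] w 0.0491 j7 [ 0.79  0.19 -0.52  2.06  0.11  0.91  0.07] tilt [0.0054 0.0058]
rows cm: x 0.03 y -0.06 z 0.41 turn 0.015
```

```bash
python3 -m jog '[[0,0,0.1,0,0.6],[0,0,0,0,0.6],[0,0,0,0,0.6],[0,0,0,0,0.6],[0,0,0.1,0,0.6],[0,0,0,0,0.6],[0,0,0,0,0.6],[0,0,0,0,0.6],[0,0,0,0,0.6],[0,0,0,0,0.6]]'
python3 -c "
from h import *
togo([.4235,-.1795,.0678])"
```

```text
time: 12.7
ee_pos: [0.424, -0.1799, 0.0697]
eef_rot: [0.757, 0.654, 0.005, 0.006]
ft_force: [0.2, -0.5, -2.4]
width: 0.0496
t 12.7 pos [ 0.424  -0.1799  0.0697] yaw 1.4245 F [ 0.18 -0.46 -2.36] w 0.0496 j7 [ 0.79  0.19 -0.52  2.06  0.12  0.9   0.06] tilt [0.0054 0.0058]
rows cm: x 0.03 y -0.06 z 0.19 turn 0.015
```

```bash
python3 -m jog '[[0,0,0.1,0,0.6],[0,0,0,0,0.6],[0,0,0,0,0.6],[0,0,0,0,0.6],[0,0,0,0,0.6],[0,0,0,0,0.6],[0,0,0,0,0.6],[0,0,0,0,0.6],[0,0,0,0,0.6],[0,0,0,0,0.6]]'
python3 -c "
from h import *
togo([.4235,-.1795,.0678])
for _ in range(4):r.camera('side');print(r.read_state()['ft_force'].round(2))"
```

```text
time: 13.7
ee_pos: [0.4241, -0.1799, 0.0686]
eef_rot: [0.757, 0.654, 0.005, 0.006]
ft_force: [-0.2, 0.2, -0.7]
width: 0.0493
t 13.7 pos [ 0.4241 -0.1799  0.0686] yaw 1.4246 F [-0.22  0.2  -0.68] w 0.0493 j7 [ 0.79  0.19 -0.52  2.06  0.12  0.9   0.06] tilt [0.0054 0.0058]
rows cm: x 0.03 y -0.06 z 0.08 turn 0.015
[-0.36  0.55 -0.44]
[-0.21  0.24 -0.67]
[ 0.22 -0.24 -0.18]
[0.19 0.36 0.11]
```

```bash
python3 -m jog '[[0,0,0.08,0,0.6],[0,0,0,0,0.6],[0,0,0,0,0.6],[0,0,0,0,0.6],[0,0,0,0,0.6],[0,0,0,0,0.6],[0,0,0,0,0.6],[0,0,0,0,0.6],[0,0,0,0,0.6],[0,0,0,0,0.6]]'
python3 -c "
from h import *
togo([.4235,-.1795,.0678])
print(np.mean([(r.camera('side'),r.read_state()['ft_force'])[1] for _ in range(6)],0).round(2))"
```

```text
time: 14.9
ee_pos: [0.4241, -0.1799, 0.0677]
eef_rot: [0.757, 0.654, 0.005, 0.006]
ft_force: [0.3, -0.1, -0.7]
width: 0.0491
t 14.9 pos [ 0.4241 -0.1799  0.0677] yaw 1.4246 F [ 0.33 -0.15 -0.66] w 0.0491 j7 [ 0.79  0.19 -0.52  2.06  0.12  0.9   0.06] tilt [0.0054 0.0058]
rows cm: x 0.03 y -0.06 z -0.01 turn 0.015
[-0.17  0.04 -0.98]
```

```bash
python3 -m jog '[[0,0,0.08,0,0.6],[0,0,0,0,0.6],[0,0,0,0,0.6],[0,0,0,0,0.6],[0,0,0,0,0.6],[0,0,0,0,0.6],[0,0,0,0,0.6],[0,0,0,0,0.6],[0,0,0,0,0.6],[0,0,0,0,0.6]]'
python3 -c "
from h import *
togo([.4235,-.1795,.0678])
print(np.mean([(r.camera('side'),r.read_state()['ft_force'])[1] for _ in range(6)],0).round(2))"
```

```text
time: 16.2
ee_pos: [0.4241, -0.1799, 0.0668]
eef_rot: [0.757, 0.654, 0.005, 0.006]
ft_force: [0.2, 0.0, -1.3]
width: 0.0491
t 16.2 pos [ 0.4241 -0.1799  0.0668] yaw 1.4245 F [ 0.24  0.03 -1.27] w 0.0491 j7 [ 0.79  0.2  -0.52  2.06  0.12  0.9   0.06] tilt [0.0054 0.0058]
rows cm: x 0.03 y -0.06 z -0.10 turn 0.015
[ 0.01  0.17 -1.24]
```

```bash
python3 -m jog '[[0,0,0,0,0.6],[0,0,0,0,0.6],[0,0,0.08,0,0.6],[0,0,0,0,0.6],[0,0,0,0,0.6],[0,0,0,0,0.6],[0,0,0,0,0.6],[0,0,0,0,0.6],[0,0,0,0,0.6],[0,0,0,0,0.6]]' 8
python3 - <<'E'
from m import *
togo([.4235,-.1795,.0678])
print(np.mean([(r.camera('side'),r.read_state()['ft_force'])[1] for _ in range(6)],0).round(2))
g=cv2.imread('pics/top0.png').astype(int)
for u,v in((223,281),(284,289),(319,289)):
    t=g[v-5:v+6,u-15:u+16].max(2);print(t[3:8].mean(0).round().astype(int))
E
```

```text
time: 17.5
ee_pos: [0.4241, -0.1799, 0.0659]
eef_rot: [0.757, 0.654, 0.005, 0.006]
ft_force: [-0.8, -0.0, -1.1]
width: 0.0493
t 17.5 pos [ 0.4241 -0.1799  0.0659] yaw 1.4246 F [-0.8  -0.02 -1.12] w 0.0493 j7 [ 0.79  0.2  -0.52  2.06  0.12  0.9   0.06] tilt [0.0054 0.0057]
rows cm: x 0.03 y -0.06 z -0.19 turn 0.015
[-0.14 -0.06 -1.17]
[148 163 164 107  63  63  62  55  49 109 155 149 142 138 150 154 151 146
 143 139 137 130  62  63  61  59  46  91 141 149 172]
[153 151 147 119  58  63  64  61  63  62  63  90 155 153 148 147 146 148
 137  87  60  61  62  61  63  60  74 140 155 150 146]
[161 146 131 124  64  63  60  60  69 119 161 158 164 173 176 160 147 143
 146 149 144 114  62  61  62  61  73 121 135 140 145]
```

```bash
python3 -m jog '[[0,0,0.1,0,0.6],[0,0,0,0,0.6],[0,0,0.1,0,0.6],[0,0,0,0,0.6],[0,0,0,0,0.6],[0,0,0,0,0.6],[0,0,0,0,0.6],[0,0,0,0,0.6],[0,0,0,0,0.6],[0,0,0,0,0.6]]'
python3 - <<'E'
from m import *
togo([.4235,-.1795,.0576])
print(np.mean([(r.camera('side'),r.read_state()['ft_force'])[1] for _ in range(6)],0).round(2))
E
```

```text
time: 18.8
ee_pos: [0.424, -0.1798, 0.0637]
eef_rot: [0.757, 0.654, 0.005, 0.006]
ft_force: [0.0, -0.1, -1.8]
width: 0.0497
t 18.8 pos [ 0.424  -0.1798  0.0637] yaw 1.4245 F [ 0.02 -0.12 -1.79] w 0.0497 j7 [ 0.79  0.2  -0.52  2.06  0.12  0.89  0.06] tilt [0.0053 0.0055]
rows cm: x 0.02 y -0.05 z 0.61 turn 0.015
[-0.32  0.04 -0.95]
```

```bash
python3 -m jog '[[0,0,0.1,0,0.6],[0,0,0,0,0.6],[0,0,0.1,0,0.6],[0,0,0,0,0.6],[0,0,0.1,0,0.6],[0,0,0,0,0.6],[0,0,0.1,0,0.6],[0,0,0,0,0.6],[0,0,0,0,0.6],[0,0,0,0,0.6]]'
python3 - <<'E'
from m import *
togo([.4235,-.1795,.0576])
print(np.mean([(r.camera('side'),r.read_state()['ft_force'])[1] for _ in range(6)],0).round(2))
E
```

```text
time: 20.1
ee_pos: [0.4239, -0.1799, 0.0592]
eef_rot: [0.757, 0.654, 0.005, 0.005]
ft_force: [-0.1, 0.8, -0.7]
width: 0.0497
t 20.1 pos [ 0.4239 -0.1799  0.0592] yaw 1.4245 F [-0.07  0.78 -0.74] w 0.0497 j7 [ 0.79  0.21 -0.52  2.07  0.13  0.88  0.05] tilt [0.0052 0.0055]
rows cm: x 0.03 y -0.05 z 0.16 turn 0.014
[-0.04 -0.08 -1.35]
```

Still free below step two, so the bore is over 29 mm. I'm approaching step three in half-millimetre moves.

```bash
python3 -m jog '[[0,0,0.05,0,0.6],[0,0,0,0,0.6],[0,0,0.05,0,0.6],[0,0,0,0,0.6],[0,0,0,0,0.6],[0,0,0,0,0.6],[0,0,0,0,0.6],[0,0,0,0,0.6],[0,0,0,0,0.6],[0,0,0,0,0.6]]'
python3 - <<'E'
from m import *
togo([.4235,-.1795,.0576])
print(np.mean([(r.camera('side'),r.read_state()['ft_force'])[1] for _ in range(6)],0).round(2))
E
```

```text
time: 21.4
ee_pos: [0.4237, -0.1798, 0.0582]
eef_rot: [0.757, 0.654, 0.005, 0.005]
ft_force: [-1.7, 0.9, -0.4]
width: 0.0498
t 21.4 pos [ 0.4237 -0.1798  0.0582] yaw 1.4245 F [-1.68  0.92 -0.45] w 0.0498 j7 [ 0.79  0.21 -0.52  2.07  0.13  0.88  0.05] tilt [0.005  0.0052]
rows cm: x 0.02 y -0.02 z 0.06 turn 0.015
[-0.9   0.39 -0.12]
```

```bash
python3 -m jog '[[0.02,-0.04,0,0,0.6],[0,0,0,0,0.6],[0,0,0.06,0,0.6],[0,0,0,0,0.6],[0,0,0,0,0.6],[0,0,0,0,0.6],[0,0,0,0,0.6],[0,0,0,0,0.6],[0,0,0,0,0.6],[0,0,0,0,0.6]]'
python3 - <<'E'
from m import *
togo([.4235,-.1795,.0576])
print(np.mean([(r.camera('side'),r.read_state()['ft_force'])[1] for _ in range(6)],0).round(2))
E
```

```text
time: 22.7
ee_pos: [0.4235, -0.1797, 0.0576]
eef_rot: [0.757, 0.653, 0.005, 0.005]
ft_force: [-0.9, 0.6, -0.9]
width: 0.0496
t 22.7 pos [ 0.4235 -0.1797  0.0576] yaw 1.4244 F [-0.92  0.57 -0.94] w 0.0496 j7 [ 0.79  0.21 -0.52  2.07  0.13  0.88  0.05] tilt [0.0051 0.0054]
rows cm: x 0.02 y 0.00 z 0.00 turn 0.014
[-0.59  0.26 -0.12]
```

```bash
python3 -m jog '[[0.01,-0.03,0,0,0.6],[0,0,0,0,0.6],[0,0,0.06,0,0.6],[0,0,0,0,0.6],[0,0,0,0,0.6],[0,0,0,0,0.6],[0,0,0,0,0.6],[0,0,0,0,0.6],[0,0,0,0,0.6],[0,0,0,0,0.6]]'
python3 - <<'E'
from m import *
togo([.4235,-.1795,.0576])
print(np.mean([(r.camera('side'),r.read_state()['ft_force'])[1] for _ in range(6)],0).round(2))
E
```

```text
time: 24.0
ee_pos: [0.4233, -0.1796, 0.0571]
eef_rot: [0.757, 0.653, 0.005, 0.006]
ft_force: [-0.6, -1.0, -0.4]
width: 0.0495
t 24.0 pos [ 0.4233 -0.1796  0.0571] yaw 1.4244 F [-0.6  -0.96 -0.39] w 0.0495 j7 [ 0.79  0.21 -0.52  2.07  0.13  0.88  0.05] tilt [0.0051 0.0057]
rows cm: x 0.01 y 0.02 z -0.05 turn 0.014
[-0.83 -0.03  0.21]
```

```bash
python3 -m jog '[[0,-0.03,0,0,0.6],[0,0,0,0,0.6],[0,0,0.1,0,0.6],[0,0,0,0,0.6],[0,0,0,0,0.6],[0,0,0,0,0.6],[0,0,0,0,0.6],[0,0,0,0,0.6],[0,0,0,0,0.6],[0,0,0,0,0.6]]'
python3 - <<'E'
from m import *
togo([.4235,-.1795,.0576])
print(np.mean([(r.camera('side'),r.read_state()['ft_force'])[1] for _ in range(6)],0).round(2))
E
```

```text
time: 25.3
ee_pos: [0.4233, -0.1797, 0.0567]
eef_rot: [0.757, 0.653, 0.005, 0.006]
ft_force: [-0.9, 0.2, 1.9]
width: 0.0497
t 25.3 pos [ 0.4233 -0.1797  0.0567] yaw 1.4243 F [-0.89  0.22  1.92] w 0.0497 j7 [ 0.79  0.21 -0.52  2.07  0.13  0.88  0.05] tilt [0.0051 0.0059]
rows cm: x 0.02 y 0.02 z -0.09 turn 0.014
[-1.36  0.04  1.37]
```

```bash
python3 -m jog '[[0,-0.04,0,0,0.6],[0,0,0,0,0.6],[0,0,0.1,0,0.6],[0,0,0.1,0,0.6],[0,0,0.1,0,0.6],[0,0,0.1,0,0.6],[0,0,0.1,0,0.6],[0,0,0.1,0,0.6],[0,0,0.1,0,0.6],[0,0,0.1,0,0.6]]'
python3 - <<'E'
from m import *
togo([.4235,-.1795,.0576])
print(np.mean([(r.camera('side'),r.read_state()['ft_force'])[1] for _ in range(6)],0).round(2))
E
```

```text
time: 26.6
ee_pos: [0.4233, -0.1801, 0.0534]
eef_rot: [0.757, 0.653, 0.003, 0.006]
ft_force: [-5.1, 2.2, 12.6]
width: 0.0496
t 26.6 pos [ 0.4233 -0.1801  0.0534] yaw 1.4238 F [-5.13  2.21 12.59] w 0.0496 j7 [ 0.78  0.22 -0.51  2.07  0.14  0.87  0.04] tilt [0.0034 0.0063]
rows cm: x 0.06 y 0.01 z -0.42 turn 0.014
[-4.94  1.27 11.69]
```

```bash
python3 -m jog '[[0,-0.05,-0.05,0,0.6],[0,0,0,0,0.6],[0,0,0,0,0.6],[0,0,0,0,0.6],[0,0,0,0,0.6],[0,0,0,0,0.6],[0,0,0,0,0.6],[0,0,0,0,0.6],[0,0,0,0,0.6],[0,0,0,0,0.6]]'
python3 - <<'E'
from h import *
togo([.4235,-.1795,.0576])
c=grab('wrist','w10.png');a=cv2.resize(c['pixels'][215:380,250:400,::-1],None,fx=3.6,fy=3.6,interpolation=cv2.INTER_CUBIC)
s=grab('side','s10.png');b=cv2.resize(s['pixels'][180:260,335:400,::-1],None,fx=4,fy=7.425,interpolation=cv2.INTER_CUBIC)
cv2.imwrite('pics/c10.png',np.hstack([a,b]));print(r.read_state()['ft_force'])
E
```

```text
time: 27.9
ee_pos: [0.4231, -0.1801, 0.0539]
eef_rot: [0.757, 0.653, 0.004, 0.007]
ft_force: [-0.5, 0.4, 1.2]
width: 0.0492
t 27.9 pos [ 0.4231 -0.1801  0.0539] yaw 1.4239 F [-0.46  0.4   1.17] w 0.0492 j7 [ 0.78  0.22 -0.51  2.07  0.14  0.87  0.04] tilt [0.0036 0.0066]
rows cm: x 0.06 y 0.03 z -0.37 turn 0.014
[1.06883082 0.63899431 1.2627631 ]
```

View pics/c10.png

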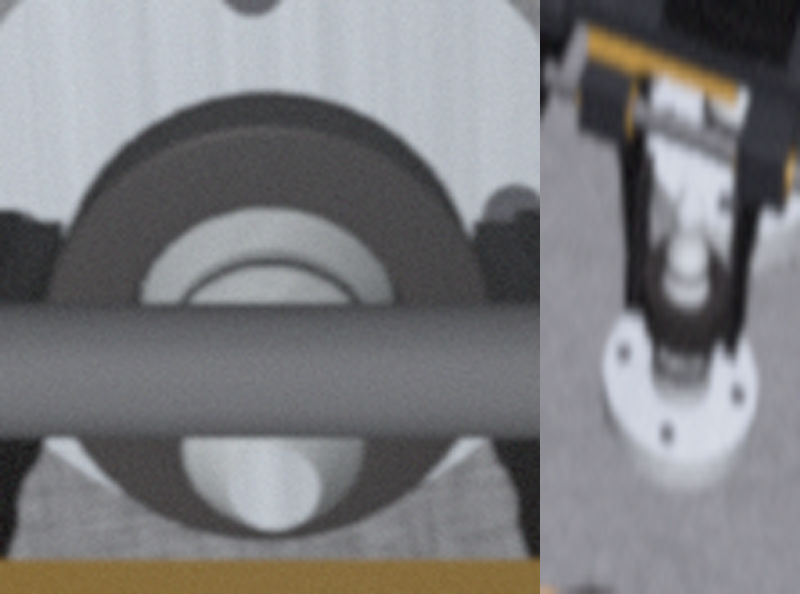

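Crop c10: the mandrel's step two (crop 140–393) fills the bore, the nose tip is at (275,490), and the ring looks level just above the grooves of step three in the side view. The ring may have slipped 1–3 mm in the light grip. I'll ease the jaws so it settles level by its own weight, raise the tool, re-grip and press again gently.

```bash
python3 -m jog '[[0,0,0,0,0.5],[0,0,0,0,0.39],[0,0,0,0,0.39],[0,0,-0.2,0,0.39],[0,0,-0.17,0,0.39],[0,0,0,0,0.39],[0,0,0,0,0.6],[0,0,0,0,0.6],[0,0,0,0,0.6],[0,0,0,0,0.6]]' 8
python3 - <<'E'
from h import *
togo([.4235,-.1795,.0576])
c=grab('wrist','w11.png')
print(np.mean([(r.camera('side'),r.read_state()['ft_force'])[1] for _ in range(4)],0).round(2))
E
```

```text
time: 29.0
ee_pos: [0.4229, -0.18, 0.0577]
eef_rot: [0.757, 0.653, 0.004, 0.007]
ft_force: [-0.5, 0.1, -0.2]
width: 0.0492
t 29.0 pos [ 0.4229 -0.18    0.0577] yaw 1.4238 F [-0.52  0.12 -0.21] w 0.0492 j7 [ 0.78  0.21 -0.52  2.07  0.13  0.88  0.05] tilt [0.0037 0.0065]
rows cm: x 0.06 y 0.05 z 0.01 turn 0.014
[-0.2  -0.04  0.37]
```

```bash
python3 -m jog '[[0,0,0.08,0,0.6],[0,0,0.08,0,0.6],[0,0,0.08,0,0.6],[0,0,0.08,0,0.6],[0,0,0.06,0,0.6],[0,0,0.06,0,0.6],[0,0,0.06,0,0.6],[0,0,0.06,0,0.6],[0,0,0.06,0,0.6],[0,0,0.06,0,0.6]]'
python3 - <<'E'
from h import *
togo([.4235,-.1795,.0576])
c=grab('wrist','w12.png')
print(np.mean([(r.camera('side'),r.read_state()['ft_force'])[1] for _ in range(6)],0).round(2))
E
```

```text
time: 30.25
ee_pos: [0.4231, -0.1802, 0.0566]
eef_rot: [0.757, 0.653, 0.002, 0.007]
ft_force: [-3.2, 2.4, 11.2]
width: 0.0493
t 30.25 pos [ 0.4231 -0.1802  0.0566] yaw 1.4234 F [-3.23  2.38 11.21] w 0.0493 j7 [ 0.78  0.21 -0.51  2.07  0.14  0.88  0.04] tilt [0.0015 0.0067]
rows cm: x 0.07 y 0.02 z -0.10 turn 0.013
[-4.16  1.88 11.57]
```

The ring is seated and was pressed at about 12 N along z, well under 20 N, with only 1 mm of travel. The step is three. Next I firm the grip, lift off, and carry it to the three-stroke compartment.

```bash
python3 -m jog '[[0,0,-0.1,0,0.6],[0,0,0,0,0.6],[0,0,0,0,0.6],[0,0,-0.3,0,0.6],[0,0,-1,0,0.6],[0,0,-1.5,0,0.6],[0,0,-2,0,0.6],[0,0,-2,0,0.6],[0,0,-1,0,0.6],[0,0,0,0,0.6]]' 20
python3 -c "
from h import *
togo([.6162,-.1062,.12])"
```

```text
time: 31.6
ee_pos: [0.4213, -0.1789, 0.1404]
eef_rot: [0.757, 0.653, 0.001, 0.006]
ft_force: [0.4, 0.6, -1.5]
width: 0.0492
t 31.6 pos [ 0.4213 -0.1789  0.1404] yaw 1.4242 F [ 0.35  0.56 -1.51] w 0.0492 j7 [ 0.81  0.08 -0.53  2.    0.05  1.06  0.11] tilt [0.0013 0.0056]
rows cm: x 10.04 y 18.22 z 2.04 turn 0.014
```

```bash
python3 -m jog '[[1.5,2.5,0,0,0.6],[1.7,3.2,0,0,0.6],[1.7,3.2,0,0,0.6],[1.7,3.2,0,0,0.6],[1.7,3.2,0,0,0.6],[0.8,1.5,0,0,0.6],[0,0,0,0,0.6],[0,0,0,0,0.6],[0,0,0,0,0.6],[0,0,0,0,0.6]]'
python3 - <<'E'
from h import *
togo([.6162,-.1062,.07])
c=grab('wrist','w13.png')
E
```

```text
time: 32.6
ee_pos: [0.6013, -0.1133, 0.1325]
eef_rot: [0.759, 0.651, -0.003, 0.002]
ft_force: [0.7, -0.3, -0.9]
width: 0.0492
t 32.6 pos [ 0.6013 -0.1133  0.1325] yaw 1.4183 F [ 0.7  -0.26 -0.94] w 0.0492 j7 [ 0.54  0.45 -0.56  1.61  0.26  1.16 -0.22] tilt [-0.0029  0.0016]
rows cm: x 0.92 y 1.36 z 6.25 turn 0.008
```

View pics/w13.png

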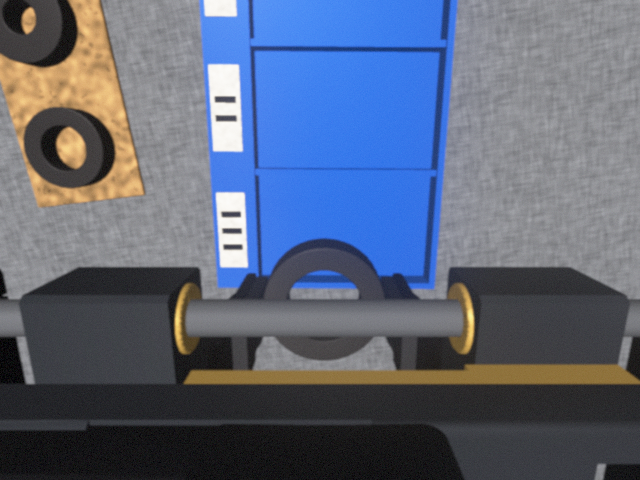

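View w13: the held ring is at (325,300). The three-stroke label is at (232,230), and its compartment spans columns 258–437 and rows 172–285. I'll convert those points to a target.

Run:
```python
from h import *
c=grab('wrist')
e=(onz(c,258,287,.02)+onz(c,433,288,.02))/2; w=(onz(c,258,172,.02)+onz(c,437,172,.02))/2
print('end outer',e.round(4),'cross',w.round(4),np.linalg.norm(e-w).round(4))
u=(w-e)/np.linalg.norm(w-e);b=e+u*.040;print('bin3',b.round(4),u.round(3))
togo([b[0],b[1],.07])
```

```text
end outer [ 0.6104 -0.1446  0.02  ] cross [ 0.6224 -0.0679  0.02  ] 0.0776
bin3 [ 0.6166 -0.105   0.02  ] [0.155 0.988 0.   ]
t 32.7 pos [ 0.6015 -0.1133  0.1327] yaw 1.4181 F [-0.68 -0.28 -0.86] w 0.0491 j7 [ 0.54  0.45 -0.56  1.61  0.26  1.16 -0.22] tilt [-0.0028  0.0018]
rows cm: x 1.05 y 1.36 z 6.27 turn 0.008
```

```bash
python3 -m jog '[[0.5,0.7,0,0,0.6],[0.45,0.65,0,0,0.6],[0,0,0,0,0.6],[0,0,2,0,0.6],[0,0,2,0,0.6],[0,0,2,0,0.6],[0,0,1.5,0,0.6],[0,0,0,0,0.6],[0,0,0,0,0.6],[0,0,0,0,0.6]]'
python3 - <<'E'
from h import *
togo([.6164,-.1058,.0285])
E
```

```text
time: 33.7
ee_pos: [0.6198, -0.1058, 0.0579]
eef_rot: [0.759, 0.651, -0.001, 0.004]
ft_force: [-0.2, -0.1, -0.5]
width: 0.0493
t 33.7 pos [ 0.6198 -0.1058  0.0579] yaw 1.418 F [-0.25 -0.1  -0.53] w 0.0493 j7 [ 0.5   0.56 -0.53  1.62  0.32  1.05 -0.28] tilt [-0.0013  0.0036]
rows cm: x -0.05 y -0.34 z 2.94 turn 0.008
```

```bash
python3 -m jog '[[0,-0.3,0.8,0,0.6],[0,0,0.8,0,0.6],[0,0,0.6,0,0.6],[0,0,0.2,0,0.6],[0,0,0,0,0.6],[0,0,0.1,0,0.6],[0,0,0,0,0.6],[0,0,0,0,0.6],[0,0,0,0,0.6],[0,0,0,0,0.6]]' 8
python3 - <<'E'
from h import *
togo([.6164,-.1058,.0285])
E
```

```text
time: 34.7
ee_pos: [0.6182, -0.1058, 0.0332]
eef_rot: [0.759, 0.651, -0.0, 0.005]
ft_force: [0.1, -0.3, -1.5]
width: 0.0494
t 34.7 pos [ 0.6182 -0.1058  0.0332] yaw 1.4177 F [ 0.15 -0.26 -1.51] w 0.0494 j7 [ 0.49  0.58 -0.52  1.64  0.34  1.   -0.29] tilt [-0.0002  0.0052]
rows cm: x -0.02 y -0.18 z 0.47 turn 0.008
```

```bash
python3 -m jog '[[0,0,0.15,0,0.6],[0,0,0,0,0.6],[0,0,0.15,0,0.6],[0,0,0,0,0.6],[0,0,0.1,0,0.6],[0,0,0,0,0.6],[0,0,0.05,0,0.6],[0,0,0,0,0.6],[0,0,0,0,0.6],[0,0,0,0,0.6]]'
python3 - <<'E'
from h import *
togo([.6164,-.1058,.028])
print(np.mean([(r.camera('side'),r.read_state()['ft_force'])[1] for _ in range(4)],0).round(2))
E
```

```text
time: 35.7
ee_pos: [0.6183, -0.1059, 0.0284]
eef_rot: [0.759, 0.651, -0.0, 0.005]
ft_force: [-0.7, -0.4, -1.1]
width: 0.0492
t 35.7 pos [ 0.6183 -0.1059  0.0284] yaw 1.4177 F [-0.67 -0.36 -1.14] w 0.0492 j7 [ 0.49  0.59 -0.52  1.65  0.34  0.99 -0.3 ] tilt [-0.0001  0.0052]
rows cm: x -0.02 y -0.19 z 0.04 turn 0.008
[ 0.15 -0.36 -1.16]
```

```bash
python3 -m jog '[[0,0,0.06,0,0.6],[0,0,0,0,0.6],[0,0,0.05,0,0.6],[0,0,0,0,0.6],[0,0,0,0,0.6],[0,0,0,0,0.6],[0,0,0,0,0.6],[0,0,0,0,0.6],[0,0,0,0,0.6],[0,0,0,0,0.6]]'
python3 - <<'E'
from h import *
togo([.6164,-.1058,.028])
print(np.mean([(r.camera('side'),r.read_state()['ft_force'])[1] for _ in range(4)],0).round(2))
E
```

```text
time: 36.9
ee_pos: [0.6185, -0.1058, 0.028]
eef_rot: [0.759, 0.651, -0.0, 0.005]
ft_force: [-1.6, -0.4, 1.8]
width: 0.0495
t 36.9 pos [ 0.6185 -0.1058  0.028 ] yaw 1.4177 F [-1.61 -0.4   1.82] w 0.0495 j7 [ 0.49  0.59 -0.52  1.65  0.34  0.99 -0.3 ] tilt [-0.0001  0.0054]
rows cm: x -0.03 y -0.20 z 0.00 turn 0.008
[-0.78  0.25  1.39]
```

The ring touches the floor at TCP 0.028 with about 2.5 N. I release part way, since the walls limit the opening, and lift.

```bash
python3 -m jog '[[0,0,0,0,0.5],[0,0,0,0,0.4],[0,0,0,0,0.28],[0,0,0,0,0.28],[0,0,0,0,0.28],[0,0,-1,0,0.28],[0,0,-2,0,0.28],[0,0,-3,0,0.28],[0,0,-4,0,0.28],[0,0,-3,0,0.28]]'
python3 -m jog '[[-4,0,-2,0,0.28],[-5,0,0,0,0.28],[-5,0,0,0,0.28],[-5,0,0,0,0.28],[-5,0,0,0,0.28],[0,0,0,0,0.28],[0,0,0,0,0.28],[0,0,0,0,0.28],[0,0,0,0,0.28],[0,0,0,0,0.28]]'
python3 - <<'E'
from m import *
c=grab('top','topf.png')
for q in([.6164,-.1058,.02],):print(pix(c,q))
im=c['pixels'].astype(int)
for u,v in((284,289),(319,289),(358,215)):
    k=comp(im.max(2)<75,u,v,20);e=cv2.fitEllipse(k);print(np.round(e[0],1),np.round(e[1],1),onz(c,*e[0],.018).round(4))
cv2.imwrite('pics/cf.png',cv2.resize(c['pixels'][150:350,180:480,::-1],None,fx=2.6,fy=2.6,interpolation=cv2.INTER_CUBIC))
togo([0.6,-.3,.2])
E
```

```text
time: 38.1
ee_pos: [0.6152, -0.1043, 0.1599]
eef_rot: [0.759, 0.651, -0.002, 0.002]
ft_force: [1.5, 1.2, 0.0]
width: 0.0625
time: 39.1
ee_pos: [0.5827, -0.3432, 0.1967]
eef_rot: [0.756, 0.655, 0.003, 0.009]
ft_force: [-0.3, 0.5, -0.9]
width: 0.0623
(np.float64(356.2271629038896), np.float64(214.06437510182994))
[283.9 289.3] [21.8 22.4] [0.4467 0.0479 0.018 ]
[318.9 289.3] [21.7 22.4] [ 0.4486 -0.0272  0.018 ]
[355.4 213.9] [20.8 21.9] [ 0.6172 -0.1041  0.018 ]
t 39.15 pos [ 0.5829 -0.3429  0.1968] yaw 1.4277 F [0.25 1.18 1.  ] w 0.0628 j7 [ 0.8   0.5  -0.48  1.37  0.23  1.31  0.17] tilt [0.003  0.0092]
rows cm: x 4.49 y 1.08 z -0.32 turn 0.018
```

View pics/cf.png

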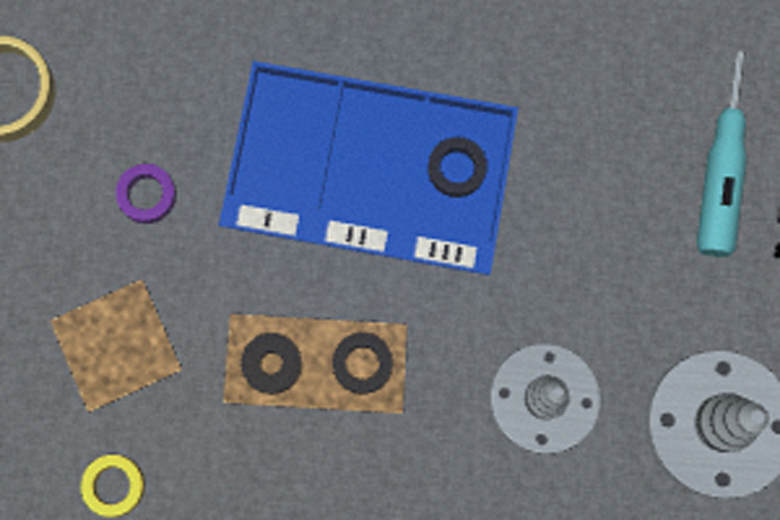

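The final top view shows the ring flat at crop (458,167) in the three-stroke compartment. The pad is empty, the strip rings are unmoved, and the screwdriver and tape are in place. I'm handing in.

```bash
python3 -c "
from bench import r
print(r.close_job(), r.read_state()['time'])"
```

```text
the job is handed in; nothing more can be done
the job is handed in; nothing more can be done
```

I sized the ring from the cork pad on the smaller gauge and it belongs to step three. It now lies in the three-stroke compartment. The job was handed in at about 39 s; no verdict is reported.

- **Seating:** The ring slid freely past steps one and two and stopped on the step-three taper. I pressed it there at about 11–12 N for over half a second. The sideways force was up to about 5 N.
- **Slip in the grip:** On a first press at the same force, the ring slipped in the light grip. I opened the jaws, let it settle under its own weight, gripped it again and repeated the press.
- **Laying down:** I set it on the compartment floor with about 2.5 N before releasing it.
- **Last checks:** The ring measured (0.617, -0.104) against a compartment centre of (0.617, -0.105). The strip rings measured the same as at the start to within 0.1 mm. The pad is empty and the arm is clear. The screwdriver and tape look unmoved, but I judged those by eye only.
- **Disagreements:** The wrist and top cameras differed by about 2 mm on where the ring sat in the jaws. I settled this by feeling for contact. My first bore estimate from the pictures, 27–29 mm, was too small; the gauge showed it to be over 29 mm.
- **Not measured:** How level the ring sat and how far it was off the gauge axis were judged only from the pictures and the forces.

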